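# Line up kiln props by height

### The arm

A 6-joint arm with a two-finger parallel gripper is mounted at the origin on a cart in front of the work surface, level with it; the furniture and walls round the work are solid. World frame = base frame: x ahead of the robot, y to its left, z up, the work surface at z = 0. Lengths are in mm, angles in rad, forces in N, time in s.
With the tool pointing down it reaches from about 375 to 925 mm from the base axis. Payload 5.7 kg.
Tool frame: the origin (TCP) lies on the mounting face of the last link; the fingertips stand 173 mm ahead of it and the grasp point (between the pads) lies 155 mm ahead of it; z points along the fingers, y is the line along which they close (so a half turn about z gives the same grasp; the last joint's range is limited). The gripper opens to 85 mm and grips with 20 to 120 N. Pads are 22 mm wide; open, the fingers measure 114 mm over their backs; the gripper's body (76 mm by 85 mm) begins 54 mm behind the grasp point. The pads swing forward as they close: fully open they stand 13 mm farther back than shut.
Start: joints at [-1.43, 0.359, 1.51, -0, 1.272, -0.115], TCP at [151.8, -580.467, 404.667] pointing down, gripper open.
Joint ranges: [-2.97, 2.97], [-1.01, 2.36], [0.21, 2.38], [-0.96, 4.11], [0.2, 2.71], [-2.98, 2.98]. Speed limits (rad/s): [2.39, 2.39, 3.14, 3.14, 3.14, 3.14].

### API

Orientations are given as a rotation vector (axis times angle).
In Python, from plant import manip gives the robot as it stands. The module is installed in compiled form; this text tells all that it offers.
- The arm moves only by the tool carry_out, never from a script. Its arguments are lists of equal length, an entry for each row: "offset": the shift along the tool's x, y, z in mm, a list of three; "delta_rot": the turn, a rotation vector about the tool's x, y, z in rad, a list of three. In form: {"offset": [[x, y, z], ...], "delta_rot": [[wx, wy, wz], ...]}. A call has 1 to 20 rows; each row shifts and turns the commanded pose from where the row before left it, along the tool's axes as they then stand; what a row does not reach is not made up. A row lasts 1/10 s, in which the tool goes at most 50 mm and 8.59 degrees, less where a joint would pass 70% of its speed; a pose out of reach is approached as far as the arm can. A call with a gripper value outside its range is refused whole. "grip" is the closure, from 0 (fully open) to 1 (shut), set as the call begins (left out, the last holds). The fingers move at their own pace and stop on an object; "newtons" is the grip in N (left out, the last holds). Time passes only in rows, so rows that do not move let the fingers close. It gives the time, the measured TCP pose, the force, the opening and the grip force at its end, in the units of the state.
- manip.observe(): the state, without advancing time (a new reading comes with each control period).
- manip.grab_frame(name): name is "scene" or "top" or "wrist"; returns (picture, depth): 420x560x3 uint8, red, green, blue; 420x560 float32, mm along the optical axis (not along the pixel's ray), 0 where there is no reading.
- manip.camera_info(name): a dict with "fx", "fy", "cx", "cy" (pixels), "R" (3x3) and "t" (3): a world point X has camera coordinates R X + t. Camera axes: x right, y down, z forward; pixel columns grow to the right and rows downward; lengths in mm; the calibration is good to about 2 mm. The wrist camera is an equidistant fisheye: a pixel r from the principal point sees the ray r / f radians off the axis. A picture is of the moment at which its call begins: read the wrist's pose just before it. camera_info takes no time and is no camera call; for the wrist camera it gives the pose at the moment of the call.
- manip.hand_in(): hands the job in; it is judged then, once.
The state is a dict: "time": time; "joint_positions": joint angles; "dq": joint speeds; "tau": joint torques, N m; "position": TCP position; "tool_rot": TCP orientation; "contact_force": force on the tool from outside, world axes, zero at the start; "ft_torque": the same for the moment, N m; "width": finger opening in mm; "grip_force": force on a finger pad.
Only numpy, scipy, OpenCV 4.12 (cv2) and the standard library are available. Lean on these libraries where they do the work, as an engineer would, in place of code of your own. Each camera call takes 0.05 s, during which the arm holds its last target. There are 200 camera calls.

### The job

Get the kiln props ready for stacking the kiln: stand the four cream-coloured props upright on the cork pads of the wooden board, one centred on each pad, in order of height from the shortest next to the red end block to the tallest next to the grey one. Do not knock any of them over.

Things in the scene. Friction and masses are not known exactly. Their poses are not given: they have to be found in the camera images.
- prop_40_center (a point): the shortest of four loose kiln props: upright cream-coloured stoneware cylinder, 40 mm across, 40 mm tall, with a bore in its top. The point is its centre, 20 mm above its foot; z is its axis, up
- prop_60_center (a point): the second shortest of four loose kiln props: upright cream-coloured stoneware cylinder, 40 mm across, 60 mm tall, with a bore in its top. The point is its centre, 30 mm above its foot; z is its axis, up
- prop_80_center (a point): the second tallest of four loose kiln props: upright cream-coloured stoneware cylinder, 40 mm across, 80 mm tall, with a bore in its top. The point is its centre, 40 mm above its foot; z is its axis, up
- prop_100_center (a point): the tallest of four loose kiln props: upright cream-coloured stoneware cylinder, 40 mm across, 100 mm tall, with a bore in its top. The point is its centre, 50 mm above its foot; z is its axis, up
- pad_a: one of four alike round cork pads on a fixed light wooden board: 44 mm across, 3 mm thick, on top of the board, which is 12 mm thick, 80 mm wide and 400 mm long. The four pads lie in a straight row along the board, 80 mm between centres; which pad is which place in the row differs from start to start. The origin is the centre of its underside; its top is 3 mm above that, 15 mm above the worktop; z is up
- pad_b: one of four alike round cork pads on a fixed light wooden board: 44 mm across, 3 mm thick, on top of the board, which is 12 mm thick, 80 mm wide and 400 mm long. The four pads lie in a straight row along the board, 80 mm between centres; which pad is which place in the row differs from start to start. The origin is the centre of its underside; its top is 3 mm above that, 15 mm above the worktop; z is up
- pad_c: one of four alike round cork pads on a fixed light wooden board: 44 mm across, 3 mm thick, on top of the board, which is 12 mm thick, 80 mm wide and 400 mm long. The four pads lie in a straight row along the board, 80 mm between centres; which pad is which place in the row differs from start to start. The origin is the centre of its underside; its top is 3 mm above that, 15 mm above the worktop; z is up
- pad_d: one of four alike round cork pads on a fixed light wooden board: 44 mm across, 3 mm thick, on top of the board, which is 12 mm thick, 80 mm wide and 400 mm long. The four pads lie in a straight row along the board, 80 mm between centres; which pad is which place in the row differs from start to start. The origin is the centre of its underside; its top is 3 mm above that, 15 mm above the worktop; z is up
- red_stop: red block across one end of the board, 18 mm along the row, 70 mm across, 20 mm high, in line with the row of pads, its centre 60 mm from the centre of the nearest pad and 300 mm from the farthest; fixed. A grey block of the same size stands 60 mm beyond the pad at the other end. Which end has the red block differs from start to start. The origin is the centre of its underside, on the board; its y axis runs along the row

How it is judged:
By the outcome, as a careful person would: the job done as asked, in the order asked, and still so for the second after the job is handed in, with the robot touching nothing.
It also fails if it takes over 101 s, if anything falls off the work surface, if the arm or the gripper's body presses on something with over 40 N, if the wrist force passes 120 N, or if a joint passes its speed limit or range.

## Working session

There is one attempt and no reset: what is moved stays moved. The work goes in short steps, Python scripts to look and compute and a tool call to move; the robot and the scene stay as the last step left them, time stands still between calls to the robot, and variables do not carry over. Pictures are saved under pics/ and viewed, at most 14 in all, crops included, and the job is handed in when it is done.

Besides the shell and the picture viewer there is one more tool, called after "Call:" by a JSON object that holds its "method" and its "body", one argument or row to a line. carry_out: Moves the arm, as the interface text tells. Its arguments: {"type":"object","properties":{"offset":{"type":"array"},"delta_rot":{"type":"array"},"grip":{"type":"number"},"newtons":{"type":"number"}},"required":["offset","delta_rot"]}

```bash
mkdir -p pics; python3 - <<'E'
from plant import manip
import cv2,numpy as np
s=manip.observe();print(s)
for n in("top","scene"):
    p,d=manip.grab_frame(n);cv2.imwrite(f"pics/{n}0.png",p[:,:,::-1]);np.save(n+"_d.npy",d);np.save(n+"_p.npy",p)
    c=manip.camera_info(n);print(n,c);np.save(n+"_c.npy",c,allow_pickle=True)
E
```

```text
{'time': 0.0, 'joint_positions': array([-1.43008513e+00,  3.59533777e-01,  1.51142952e+00,  2.11741117e-05,
        1.27250910e+00, -1.15085746e-01]), 'dq': array([-1.81455365e-03, -9.40967106e-05, -5.97890025e-06, -7.98286649e-04,
        6.16735376e-04,  4.08094552e-04]), 'tau': array([-3.65848300e-04, -5.27622736e+01, -2.78623366e+01, -4.02164696e-04,
        1.29641735e-02, -3.16625659e-06]), 'position': array([ 151.7642436 , -580.1198014 ,  403.83726266]), 'tool_rot': array([-3.11406929e+00, -4.00460851e-01,  6.04783360e-06]), 'contact_force': array([0.24299068, 0.61976352, 0.25841759]), 'ft_torque': array([-0.0410515 ,  0.02145222,  0.02217923]), 'grip_force': 0.0, 'width': 85.43163419210315}
top {'fx': 517.3856075985875, 'fy': 517.3856075985875, 'cx': 264.7211093186343, 'cy': 215.41497019596272, 'R': array([[ 0.0130347 , -0.99985641, -0.01082863],
       [-0.99734351, -0.01222424, -0.07180865],
       [ 0.07166597,  0.01173587, -0.99735964]]), 't': array([ 197.63352077,  532.40065121, 1096.6727405 ])}
scene {'fx': 420.3022016374314, 'fy': 420.3022016374314, 'cx': 283.11495350510745, 'cy': 208.2630002153012, 'R': array([[-0.88907458, -0.45729148,  0.02075806],
       [-0.28390187,  0.51526006, -0.80864504],
       [ 0.35909069, -0.724839  , -0.58793052]]), 't': array([555.14481037, 111.36654759, 855.69100511])}
```

View pics/top0.png

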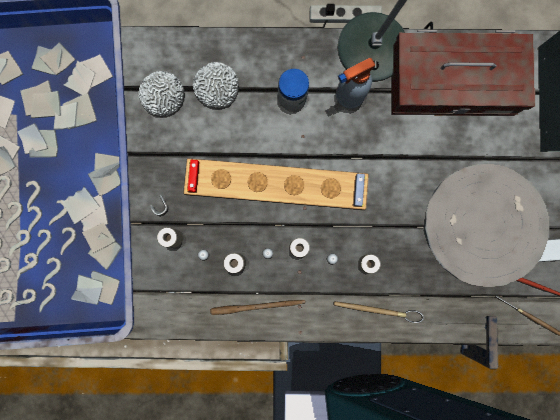

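View pics/scene0.png

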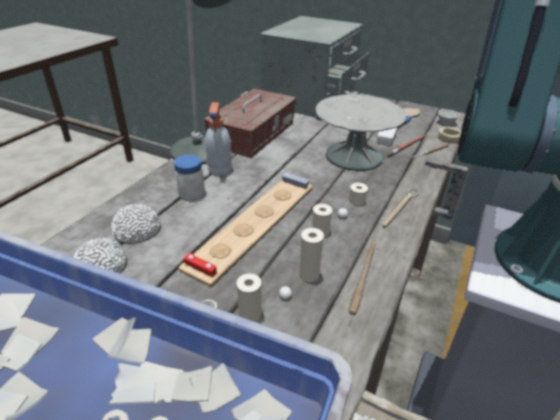

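The top view shows prop rings at about (167,238), (233,263), (299,247) and (370,264), with small balls between them. The pads are at (221,180), (258,182), (294,185) and (331,188). The red block is at (193,176) and the grey one at (361,190).

```bash
cat > h.py <<'E'
import numpy as np,cv2
def cloud(d,c):
    v,u=np.indices(d.shape); X=np.stack([(u-c["cx"])/c["fx"]*d,(v-c["cy"])/c["fy"]*d,d],-1)
    return (X-c["t"])@c["R"]
def ray(u,v,z,c):
    r=c["R"].T@np.array([(u-c["cx"])/c["fx"],(v-c["cy"])/c["fy"],1]); o=-c["R"].T@c["t"]
    return o+r*(z-o[2])/r[2]
E
python3 - <<'E'
from h import *
np.set_printoptions(precision=1,suppress=True)
d=np.load("top_d.npy");p=np.load("top_p.npy");c=np.load("top_c.npy",allow_pickle=True).item()
W=cloud(d,c)
for u,v in[(167,238),(233,263),(299,247),(370,264)]:
    w=W[v-14:v+15,u-14:u+15].reshape(-1,3); top=np.percentile(w[:,2],97)
    q=w[w[:,2]>top-6]; ce,r=cv2.minEnclosingCircle(q[:,:2].astype(np.float32)); print("prop",top,len(q),q.mean(0),ce,r)
for u,v in[(203,255),(268,254),(333,259)]:
    w=W[v-6:v+7,u-6:u+7].reshape(-1,3);q=w[w[:,2]>w[:,2].max()-6];print("ball",q.mean(0),w[:,2].max(), ray(u,v,8,c))
for n,u,v in[("red",193,176),("p1",221,180),("p2",258,182),("p3",294,185),("p4",331,188),("grey",361,190)]:
    z=15 if n[0]=="p" else 32
    print(n,W[v,u],ray(u,v,z,c))
for u,v in((160,280),(300,210),(380,240)):print("table",W[v,u])
cv2.imwrite("pics/topcrop.png",cv2.resize(p[150:280,140:390,::-1],None,fx=3.2,fy=3.2,interpolation=cv2.INTER_CUBIC))
E
```

```text
prop 82.04388656500183 248 [478.5 399.4 100.8] (465.309326171875, 307.38275146484375) 117.16877746582031
prop 101.88791278897888 245 [429.2 264.3 112.3] (435.95599365234375, 237.27113342285156) 48.06983947753906
prop 62.82296503923576 233 [461.5 133.8  92.3] (458.2437744140625, 152.33714294433594) 39.808197021484375
prop 42.80468331534445 218 [430.3 -14.4  60.5] (439.42315673828125, 76.89640808105469) 114.81794738769531
ball [444.3 337.5  19.3] 23.18811708300316 [442.8 337.5   8. ]
ball [ 449.8  191.2 1134.1] 1134.1482079543014 [446.9 196.3   8. ]
ball [438.8  59.1  19.3] 23.140359081028073 [437.9  55.4   8. ]
red [612.3 359.7  31. ] [612.1 359.6  32. ]
p1 [606.8 301.   12.9] [606.5 300.8  15. ]
p2 [603.  220.   15.3] [603.1 220.   15. ]
p3 [597.5 141.5  13.9] [597.4 141.5  15. ]
p4 [591.5  61.4  17.3] [591.8  61.1  15. ]
grey [586.2  -1.3  30.7] [586.  -1.  32.]
table [387.  432.1  -3.3]
table [544.4 127.1  -2.1]
table [480.5 -47.5   2.4]
```

View pics/topcrop.png

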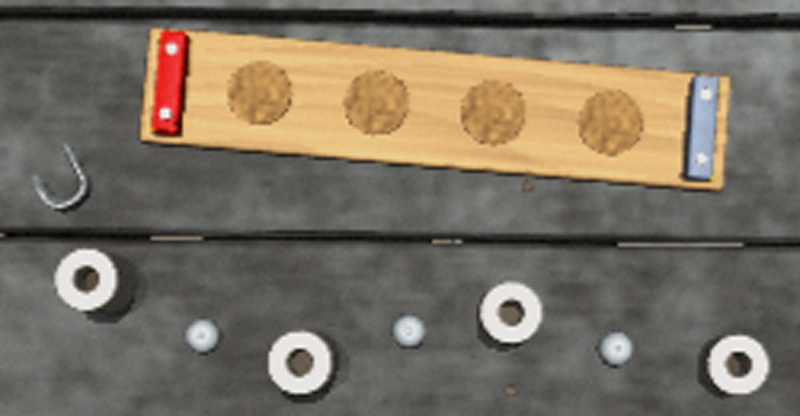

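The enlarged crop confirms rings at (87,280), (301,362), (511,312) and (739,364), and pads at (260,93), (376,102), (493,112) and (611,122). The balls would be in the way of fingers closing along the row, so I'll close across it. Next I'll refine these centres and check obstacle heights.

```bash
python3 - <<'E'
from h import *
np.set_printoptions(precision=1,suppress=True)
d=np.load("top_d.npy");p=np.load("top_p.npy");c=np.load("top_c.npy",allow_pickle=True).item()
W=cloud(d,c); ok=d>0
for h,u,v in[(80,167,238),(100,233,263),(60,299,247),(40,370,264)]:
    m=np.zeros(d.shape,np.uint8); m[v-16:v+17,u-16:u+17]=(p[v-16:v+17,u-16:u+17].min(2)>165)*255
    big=cv2.resize(m[v-16:v+17,u-16:u+17],None,fx=8,fy=8,interpolation=cv2.INTER_LINEAR)
    k=max(cv2.findContours((big>127).astype(np.uint8),0,1)[0],key=cv2.contourArea)
    (a,b),ax,_=cv2.fitEllipse(k); a=(a+.5)/8-.5+u-16;b=(b+.5)/8-.5+v-16
    print(h,(round(a,1),round(b,1)),np.array(ax)/8,ray(a,b,h,c))
hsv=cv2.cvtColor(p,cv2.COLOR_RGB2HSV);P=[]
for u,v in[(221,179),(257.5,182),(294,185),(331,188)]:
    big=cv2.resize(p[int(v)-16:int(v)+17,int(u)-16:int(u)+17],None,fx=8,fy=8)
    g=cv2.GaussianBlur(big[:,:,0],(25,25),0); _,t=cv2.threshold(g,0,255,cv2.THRESH_BINARY_INV+cv2.THRESH_OTSU)
    t[:32]=0;t[-32:]=0;t[:,:32]=0;t[:,-32:]=0
    k=max(cv2.findContours(t,0,1)[0],key=cv2.contourArea);(a,b),ax,_=cv2.fitEllipse(k)
    a=(a+.5)/8-.5+int(u)-16;b=(b+.5)/8-.5+int(v)-16
    w=ray(a,b,15,c);P.append(w[:2]);print("pad",(round(a,1),round(b,1)),np.array(ax)/8,w)
P=np.array(P);print(np.linalg.norm(np.diff(P,axis=0),axis=1),np.polyfit(np.arange(4),P,1), "mean",P.mean(0))
for x in range(300,900,100):
    print(x,[(y,int(np.max(W[...,2][ok&(W[...,2]<900)&(abs(W[...,0]-x)<50)&(abs(W[...,1]-y)<50)],initial=-1))) for y in range(-400,600,100)])
E
```

```text
80 (166.3, 236.9) [18.7 18.9] [479.2 404.   80. ]
100 (233.0, 262.9) [19.2 19.3] [428.5 265.3 100. ]
60 (299.3, 247.1) [18.7 18.7] [462.1 131.4  60. ]
40 (370.3, 263.5) [18.2 18.5] [429.9 -19.   40. ]
pad (221.0, 178.8) [19.8 20.6] [609.1 300.8  15. ]
pad (257.4, 181.8) [20.5 20.8] [603.4 221.3  15. ]
pad (293.7, 184.9) [20.6 20.9] [597.6 142.3  15. ]
pad (330.4, 188.0) [20.5 21. ] [591.8  62.5  15. ]
[79.6 79.3 80. ] [[ -5.8 -79.4]
 [609.2 300.8]] mean [600.5 181.7]
300 [(-400, 15), (-300, 25), (-200, 7), (-100, 504), (0, 485), (100, 13), (200, 14), (300, 14), (400, 6), (500, 94)]
400 [(-400, 35), (-300, 149), (-200, 149), (-100, 147), (0, 46), (100, 65), (200, 102), (300, 103), (400, 6), (500, 92)]
500 [(-400, 36), (-300, 149), (-200, 149), (-100, 151), (0, 14), (100, 65), (200, 61), (300, 18), (400, 84), (500, 92)]
600 [(-400, 7), (-300, 149), (-200, 149), (-100, 148), (0, 37), (100, 22), (200, 21), (300, 21), (400, 37), (500, 91)]
700 [(-400, 95), (-300, 6), (-200, 7), (-100, 7), (0, 9), (100, 7), (200, 7), (300, 13), (400, 14), (500, 92)]
800 [(-400, 103), (-300, 116), (-200, 120), (-100, 95), (0, 189), (100, 185), (200, 97), (300, 57), (400, 54), (500, 93)]
```

Call:
{"method": "carry_out", "body": {
  "offset": [
    [0, 0, 0],
    [0, 0, 0],
    [0, 0, 0],
    [0, 0, 0],
    [0, 0, 0],
    [0, 0, 0],
    [0, 0, 0],
    [0, 0, 0],
    [0, 0, 0],
    [29.7, 31.8, 0],
    [29.7, 31.8, 0],
    [29.7, 31.8, 0],
    [29.7, 31.8, 0],
    [29.7, 31.8, 0],
    [29.7, 31.8, 0],
    [29.7, 31.8, 0],
    [29.7, 31.8, 0],
    [29.7, 31.8, 0]
  ],
  "delta_rot": [
    [0, 0, -0.138],
    [0, 0, -0.138],
    [0, 0, -0.138],
    [0, 0, -0.138],
    [0, 0, -0.138],
    [0, 0, -0.138],
    [0, 0, -0.138],
    [0, 0, -0.138],
    [0, 0, -0.138],
    [0, 0, 0],
    [0, 0, 0],
    [0, 0, 0],
    [0, 0, 0],
    [0, 0, 0],
    [0, 0, 0],
    [0, 0, 0],
    [0, 0, 0],
    [0, 0, 0]
  ],
  "grip": 0
}}

```text
time: 1.9
position: [457.8, -333.3, 404.4]
tool_rot: [-2.3, -2.138, 0.0]
contact_force: [0.3, -0.9, 0.5]
width: 85.5
grip_force: 0.0
```

Call:
{"method": "carry_out", "body": {
  "offset": [
    [39, -6.2, 0],
    [39, -6.2, 0],
    [39, -6.2, 0],
    [39, -6.2, 0],
    [39, -6.2, 0],
    [39, -6.2, 0],
    [39, -6.2, 0],
    [39, -6.2, 0],
    [0, 0, 0],
    [0, 0, 0]
  ],
  "delta_rot": [
    [0, 0, 0],
    [0, 0, 0],
    [0, 0, 0],
    [0, 0, 0],
    [0, 0, 0],
    [0, 0, 0],
    [0, 0, 0],
    [0, 0, 0],
    [0, 0, 0],
    [0, 0, 0]
  ]
}}

```text
time: 2.9
position: [429.8, -19.3, 404.6]
tool_rot: [2.298, 2.142, -0.001]
contact_force: [-0.2, -0.2, -0.0]
width: 85.0
grip_force: 0.0
```

```bash
cat >> h.py <<'E'
def st():
    from plant import manip
    s=manip.observe();from scipy.spatial.transform import Rotation as T
    R=T.from_rotvec(s["tool_rot"]).as_matrix();P=s["position"]
    print("t",round(s["time"],2),"tcp",P.round(1),"s,t",round(.0729*P[0]+.9973*P[1],1),round(.9973*P[0]-.0729*P[1],1),"xang",round(np.arctan2(R[1,0],R[0,0]),4),"tilt",R[:2,2].round(4),"q",s["joint_positions"].round(2),"F",s["contact_force"].round(1),"w",round(s["width"],1),round(s["grip_force"],1))
    return s,R
def wpix(X,c):
    q=c["R"]@np.asarray(X,float)+c["t"];a=np.arctan2(np.hypot(q[0],q[1]),q[2]);f=np.arctan2(q[1],q[0])
    return c["cx"]+c["fx"]*a*np.cos(f),c["cy"]+c["fy"]*a*np.sin(f)
def wray(u,v,z,c):
    x,y=(u-c["cx"])/c["fx"],(v-c["cy"])/c["fy"];a=np.hypot(x,y);f=np.arctan2(y,x)
    r=c["R"].T@np.array([np.sin(a)*np.cos(f),np.sin(a)*np.sin(f),np.cos(a)]);o=-c["R"].T@c["t"]
    return o+r*(z-o[2])/r[2]
E
python3 - <<'E'
from h import *;from plant import manip
st();c=manip.camera_info("wrist");p,d=manip.grab_frame("wrist");cv2.imwrite("pics/w1.png",p[:,:,::-1]);print(c)
for n,X in dict(p40=(430,-19,40),p60=(462,131,60),p100=(428.5,265,100),padA=(609,301,15),padD=(592,62,15)).items():print(n,wpix(X,c))
E
```

```text
t 2.9 tcp [429.8 -19.3 404.6] s,t 12.0 430.1 xang 1.5005 tilt [-0.0002 -0.0004] q [-0.21  0.11  1.85 -0.    1.18 -0.14] F [-0.2 -0.2 -0. ] w 85.0 0.0
{'fx': 325.19226210127806, 'fy': 325.19226210127806, 'cx': 273.26396824988467, 'cy': 209.57731511209914, 'R': array([[ 9.97516900e-01, -7.04255872e-02,  5.20294142e-04],
       [-6.80652746e-02, -9.62135203e-01,  2.63937436e-01],
       [-1.80873556e-02, -2.63317467e-01, -9.64539662e-01]]), 't': array([-429.21299941,  -24.19014302,  381.71966207])}
p40 (np.float64(274.29228148077857), np.float64(186.09555880308727))
p60 (np.float64(296.6918201510556), np.float64(36.477649090156774))
p100 (np.float64(251.28611057816985), np.float64(-94.33925775452826))
padA (np.float64(398.96574866209346), np.float64(-71.52755397751804))
padD (np.float64(409.1717659749823), np.float64(105.51700765089694))
```

View pics/w1.png

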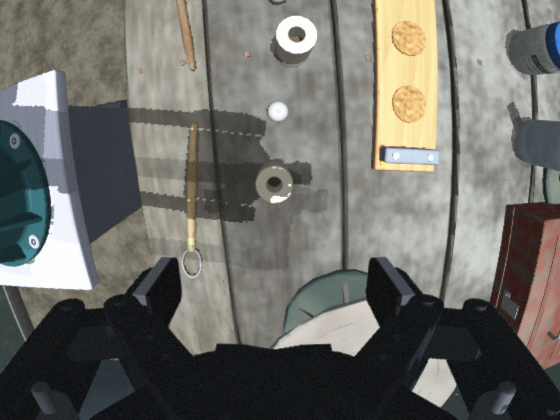

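The wrist view shows the 40 prop ring at about (274,183), predicted (274,186). The pad near grey is at (409,104), predicted (409,105.5), and the 60 prop is at (296,37). They agree within about 2 mm, so I'll pick the 40 prop.

Call:
{"method": "carry_out", "body": {
  "offset": [
    [1, 0, 40],
    [0, 0, 40],
    [0, 0, 40],
    [0, 0, 40],
    [0, 0, 40],
    [0, 0, 20],
    [0, 0, 5],
    [0, 0, 0],
    [0, 0, 0]
  ],
  "delta_rot": [
    [0, 0, 0],
    [0, 0, 0],
    [0, 0, 0],
    [0, 0, 0],
    [0, 0, 0],
    [0, 0, 0],
    [0, 0, 0],
    [0, 0, 0],
    [0, 0, 0]
  ]
}}

```text
time: 3.85
position: [430.8, -19.6, 180.5]
tool_rot: [2.301, 2.137, 0.001]
contact_force: [0.1, 0.2, 0.1]
width: 85.5
grip_force: 0.0
```

Call:
{"method": "carry_out", "body": {
  "offset": [
    [0, 0, 0],
    [0, 0, 0],
    [0, 0, 0],
    [0, 0, 0],
    [0, 0, 0],
    [0, 0, 0],
    [0, 0, 0],
    [0, 0, 0],
    [0, 0, 0],
    [0, 0, 0],
    [0, 0, 0],
    [0, 0, 0]
  ],
  "delta_rot": [
    [0, 0, 0],
    [0, 0, 0],
    [0, 0, 0],
    [0, 0, 0],
    [0, 0, 0],
    [0, 0, 0],
    [0, 0, 0],
    [0, 0, 0],
    [0, 0, 0],
    [0, 0, 0],
    [0, 0, 0],
    [0, 0, 0]
  ],
  "grip": 1,
  "newtons": 40
}}

```text
time: 5.05
position: [430.4, -18.9, 180.6]
tool_rot: [2.3, 2.139, 0.001]
contact_force: [-0.4, 0.0, 9.6]
width: 38.9
grip_force: 39.1
```

```bash
python3 -c "
from h import *;st()"
```

```text
t 5.05 tcp [430.4 -18.9 180.6] s,t 12.5 430.6 xang 1.4982 tilt [ 0.0014 -0.0003] q [-0.2   0.49  2.09  0.    0.56 -0.13] F [-0.4  0.   9.6] w 38.9 39.1
```

Call:
{"method": "carry_out", "body": {
  "offset": [
    [0, 0, -6],
    [0, 0, -30],
    [0, 0, -50],
    [0, 0, -50],
    [41.5, 19.4, 0],
    [41.5, 19.4, 0],
    [41.5, 19.4, 0],
    [41.5, 19.4, 0],
    [41.5, 19.4, 0],
    [41.5, 19.4, 0],
    [41.5, 19.4, 0],
    [41.5, 19.4, 0],
    [0, 0, 0],
    [0, 0, 40],
    [0, 0, 40],
    [0, 0, 20],
    [0, 0, 10],
    [0, 0, 5],
    [0, 0, 0],
    [0, 0, 0]
  ],
  "delta_rot": [
    [0, 0, 0],
    [0, 0, 0],
    [0, 0, 0],
    [0, 0, 0],
    [0, 0, 0],
    [0, 0, 0],
    [0, 0, 0],
    [0, 0, 0],
    [0, 0, 0],
    [0, 0, 0],
    [0, 0, 0],
    [0, 0, 0],
    [0, 0, 0],
    [0, 0, 0],
    [0, 0, 0],
    [0, 0, 0],
    [0, 0, 0],
    [0, 0, 0],
    [0, 0, 0],
    [0, 0, 0]
  ]
}}

```text
time: 7.05
position: [609.8, 301.0, 202.2]
tool_rot: [2.301, 2.138, 0.004]
contact_force: [-0.0, -1.0, -2.3]
width: 38.7
grip_force: 40.8
```

```bash
python3 - <<'E'
from h import *;from plant import manip
st();c=manip.camera_info("wrist");p,d=manip.grab_frame("wrist")
X=(609,300.8,15);print("padA",wpix(X,c))
u,v=map(int,wpix(X,c));print("crop",u-90,v-80);q=p[max(v-80,0):v+80,max(u-90,0):u+90]
cv2.imwrite("pics/w2.png",cv2.resize(q[:,:,::-1],None,fx=3.5,fy=3.5,interpolation=cv2.INTER_CUBIC))
E
```

```text
t 7.05 tcp [609.8 301.  202.2] s,t 344.6 586.2 xang 1.4977 tilt [0.0022 0.0009] q [0.36 0.68 1.5  0.   0.96 0.43] F [-0.  -1.  -2.3] w 38.7 40.8
padA (np.float64(272.9771787599459), np.float64(253.47915734513714))
crop 182 173
```

View pics/w2.png

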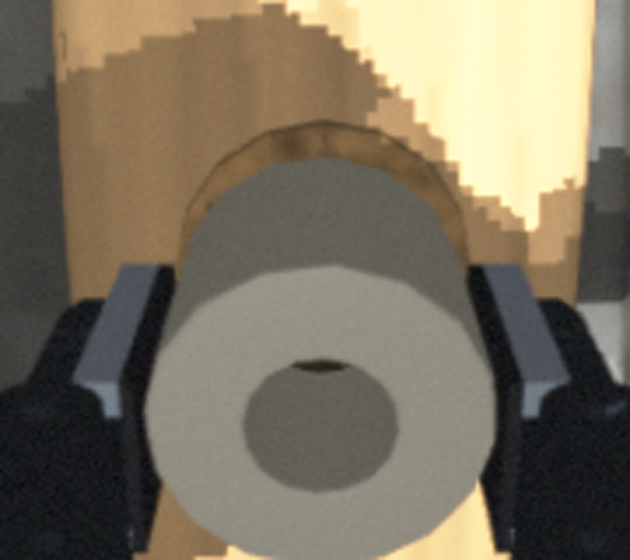

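The prop is centred across the row on the pad, with a crescent of cork showing at crop (325,120–157). I'll turn that into along-row millimetres.

```bash
python3 - <<'E'
from h import *;from plant import manip
c=manip.camera_info("wrist")
e=np.array([.0729,.9973])
f=lambda x,y,z:wray(182+x/3.5,173+y/3.5,z,c)
pe=f(325,121,15);fo=f(325,157,21.6)
print("pad far edge->centre s",pe[:2]@e-22,"t",pe[0]*.9973-.0729*pe[1]);print("prop foot far->centre s",fo[:2]@e-20)
l,r=f(183,250,15),f(468,250,15);print("pad mid t",(l+r)[0]/2*.9973-.0729*(l+r)[1]/2,"half",(r-l)[0]/2, "s",l[:2]@e)
o=f(322,425,61.6);print("bore at rim s,t",o[:2]@e,o[0]*.9973-.0729*o[1])
E
```

```text
pad far edge->centre s 347.324105621769 t 586.4740963247622
prop foot far->centre s 345.91731271896555
pad mid t 586.5964291892825 half 21.206812826824375 s 349.45676528010335
bore at rim s,t 346.62547840892944 585.8139699340159
```

Call:
{"method": "carry_out", "body": {
  "offset": [
    [1, 0.4, 3],
    [0, 0, 1.5],
    [0, 0, 1],
    [0, 0, 0.7],
    [0, 0, 0],
    [0, 0, 0]
  ],
  "delta_rot": [
    [0, 0, 0],
    [0, 0, 0],
    [0, 0, 0],
    [0, 0, 0],
    [0, 0, 0],
    [0, 0, 0]
  ]
}}

```text
time: 7.7
position: [609.6, 301.9, 195.7]
tool_rot: [2.301, 2.139, 0.001]
contact_force: [-2.3, -1.5, 7.1]
width: 39.2
grip_force: 41.7
```

Call:
{"method": "carry_out", "body": {
  "offset": [
    [0, 0, 0],
    [0, 0, 0],
    [0, 0, 0],
    [0, 0, 0],
    [0, 0, 0],
    [0, 0, 0],
    [0, 0, -5],
    [0, 0, -30],
    [0, 0, -50],
    [0, 0, -50],
    [-36, -27, 0],
    [-36, -27, 0],
    [-36, -27, 0],
    [-36, -27, 0],
    [-36, -27, 0],
    [0, 0, 0],
    [0, 0, 0]
  ],
  "delta_rot": [
    [0, 0, 0],
    [0, 0, 0],
    [0, 0, 0],
    [0, 0, 0],
    [0, 0, 0],
    [0, 0, 0],
    [0, 0, 0],
    [0, 0, 0],
    [0, 0, 0],
    [0, 0, 0],
    [0, 0, 0],
    [0, 0, 0],
    [0, 0, 0],
    [0, 0, 0],
    [0, 0, 0],
    [0, 0, 0],
    [0, 0, 0]
  ],
  "grip": 0
}}

```text
time: 9.4
position: [461.4, 131.6, 330.2]
tool_rot: [2.303, 2.137, 0.002]
contact_force: [0.5, 0.4, 0.6]
width: 85.4
grip_force: 0.0
```

```bash
python3 - <<'E'
from h import *;from plant import manip
st();c=manip.camera_info("wrist");p,d=manip.grab_frame("wrist");cv2.imwrite("pics/w3.png",p[:,:,::-1])
for n,X in dict(p60=(462.1,131.4,60),p40=(609.6,302,55),p100=(428.5,265,100),padB=(603.4,221.3,15),padC=(597.6,142,15)).items():print(n,wpix(X,c))
E
```

```text
t 9.4 tcp [461.4 131.6 330.2] s,t 164.9 450.6 xang 1.4961 tilt [0.001  0.0004] q [0.13 0.28 1.85 0.   1.01 0.21] F [0.5 0.4 0.6] w 85.4 0.0
p60 (np.float64(274.9937785980245), np.float64(210.8758231918706))
p40 (np.float64(436.5072668917528), np.float64(-1.1515841050305653))
p100 (np.float64(205.391336710961), np.float64(24.80873430833256))
padB (np.float64(419.7653864688184), np.float64(93.22133119125048))
padC (np.float64(416.04059032942814), np.float64(177.0754330021907))
```

View pics/w3.png

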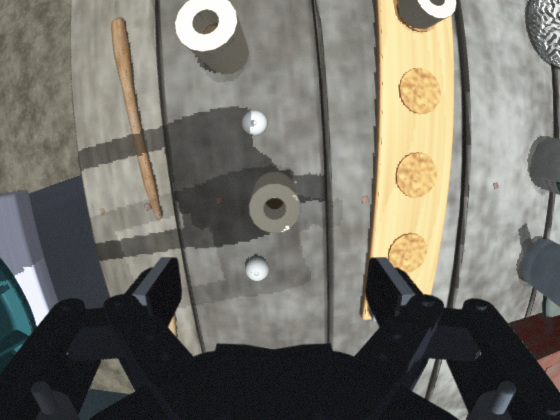

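The 60 prop ring is at (274,207), predicted (275,211). The pads at (419,91) and (416,176) match, and prop 40 is standing. I'll pick the 60 prop.

Call:
{"method": "carry_out", "body": {
  "offset": [
    [1, 0, 40],
    [0.5, 0.5, 40],
    [0, 0, 40],
    [0, 0, 12],
    [0, 0, 5],
    [0, 0, 0]
  ],
  "delta_rot": [
    [0, 0, 0],
    [0, 0, 0],
    [0, 0, 0],
    [0, 0, 0],
    [0, 0, 0],
    [0, 0, 0]
  ]
}}

```text
time: 10.05
position: [463.3, 134.1, 192.8]
tool_rot: [2.3, 2.139, 0.001]
contact_force: [-0.0, 0.2, 0.6]
width: 85.4
grip_force: 0.0
```

Call:
{"method": "carry_out", "body": {
  "offset": [
    [0, 0, 0],
    [0, 0, 0],
    [0, 0, 0],
    [0, 0, 0],
    [0, 0, 0],
    [0, 0, 0],
    [0, 0, 0],
    [0, 0, 0],
    [0, 0, 0],
    [0, 0, 0]
  ],
  "delta_rot": [
    [0, 0, 0],
    [0, 0, 0],
    [0, 0, 0],
    [0, 0, 0],
    [0, 0, 0],
    [0, 0, 0],
    [0, 0, 0],
    [0, 0, 0],
    [0, 0, 0],
    [0, 0, 0]
  ],
  "grip": 1,
  "newtons": 40
}}

```text
time: 11.05
position: [462.8, 133.6, 193.7]
tool_rot: [2.3, 2.138, 0.003]
contact_force: [-0.9, -0.0, 6.7]
width: 39.4
grip_force: 39.4
```

```bash
python3 -c "
from h import *;st()"
```

```text
t 11.05 tcp [462.8 133.6 193.7] s,t 167.0 451.8 xang 1.4976 tilt [0.0019 0.0004] q [0.14 0.5  1.97 0.   0.67 0.21] F [-0.9 -0.   6.7] w 39.4 39.4
```

Call:
{"method": "carry_out", "body": {
  "offset": [
    [0, 0, -5],
    [0, 0, -25],
    [0, 0, -50],
    [24.8, 33.6, 0],
    [24.8, 33.6, 0],
    [24.8, 33.6, 0],
    [24.8, 33.6, 0],
    [0, 0, 0],
    [0, 0, 30],
    [0, 0, 20],
    [0, 0, 10],
    [0, 0, 0],
    [0, 0, 0]
  ],
  "delta_rot": [
    [0, 0, 0],
    [0, 0, 0],
    [0, 0, 0],
    [0, 0, 0],
    [0, 0, 0],
    [0, 0, 0],
    [0, 0, 0],
    [0, 0, 0],
    [0, 0, 0],
    [0, 0, 0],
    [0, 0, 0],
    [0, 0, 0],
    [0, 0, 0]
  ]
}}

```text
time: 12.35
position: [603.7, 222.6, 213.2]
tool_rot: [2.301, 2.139, 0.001]
contact_force: [0.2, -0.0, -0.8]
width: 39.0
grip_force: 41.2
```

```bash
python3 - <<'E'
from h import *;from plant import manip
st();c=manip.camera_info("wrist");p,d=manip.grab_frame("wrist")
cv2.imwrite("pics/w4.png",cv2.resize(p[80:333,182:362,::-1],None,fx=2.3,fy=2.3,interpolation=cv2.INTER_CUBIC))
np.save("w4c.npy",c,allow_pickle=True)
E
```

```text
t 12.35 tcp [603.7 222.6 213.2] s,t 266.0 585.9 xang 1.4977 tilt [0.0004 0.0002] q [0.25 0.63 1.58 0.   0.93 0.32] F [ 0.2 -0.  -0.8] w 39.0 41.2
```

View pics/w4.png

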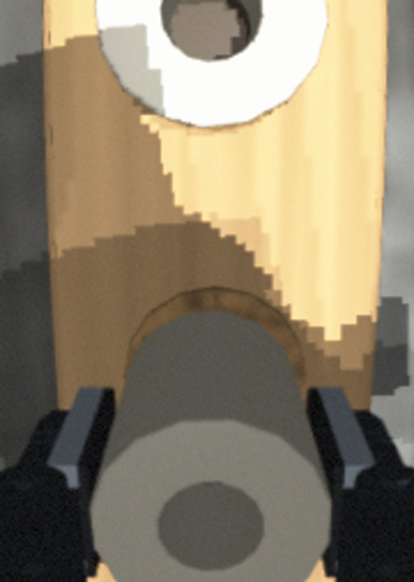

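The crop shows the pad's far edge at (212,288), the prop foot's far edge at (212,311), and pad sides at x≈128 and 303.

```bash
cat >> h.py <<'E'
def chk(c,pe,fo,zf,u0,v0,k):
    e=np.array([.0729,.9973]);f=lambda q,z:wray(u0+q[0]/k,v0+q[1]/k,z,c)
    a=f(pe,15);b=f(fo,zf);t=lambda X:.9973*X[0]-.0729*X[1]
    print("pad s,t",a[:2]@e-22,t(a),"prop s,t",b[:2]@e-20,t(b))
E
python3 - <<'E'
from h import *
c=np.load("w4c.npy",allow_pickle=True).item()
chk(c,(213,288),(213,311),19.6,182,80,2.3)
l,r=[wray(182+x/2.3,80+y/2.3,z,c) for x,y,z in((128,360,15),(303,360,15))];print("pad mid t",.9973*(l+r)[0]/2-.0729*(l+r)[1]/2,r[0]-l[0])
E
```

```text
pad s,t 266.9338695321404 585.7123366740437 prop s,t 264.706051779216 585.6925233598251
pad mid t 586.3482996312829 41.96496796171573
```

Call:
{"method": "carry_out", "body": {
  "offset": [
    [1.7, 0.2, 2],
    [0, 0, 1],
    [0, 0, 1],
    [0, 0, 0.7],
    [0, 0, 0],
    [0, 0, 0]
  ],
  "delta_rot": [
    [0, 0, 0],
    [0, 0, 0],
    [0, 0, 0],
    [0, 0, 0],
    [0, 0, 0],
    [0, 0, 0]
  ]
}}

```text
time: 13.0
position: [604.1, 224.5, 208.8]
tool_rot: [2.301, 2.139, 0.001]
contact_force: [-1.5, -0.3, 6.0]
width: 38.8
grip_force: 41.9
```

Call:
{"method": "carry_out", "body": {
  "offset": [
    [0, 0, 0],
    [0, 0, 0],
    [0, 0, 0],
    [0, 0, 0],
    [0, 0, 0],
    [0, 0, 0],
    [0, 0, -5],
    [0, 0, -30],
    [0, 0, -50],
    [0, 0, -45],
    [34.1, -27.6, 0],
    [34.1, -27.6, 0],
    [34.1, -27.6, 0],
    [34.1, -27.6, 0],
    [34.1, -27.6, 0],
    [0, 0, 0],
    [0, 0, 0]
  ],
  "delta_rot": [
    [0, 0, 0],
    [0, 0, 0],
    [0, 0, 0],
    [0, 0, 0],
    [0, 0, 0],
    [0, 0, 0],
    [0, 0, 0],
    [0, 0, 0],
    [0, 0, 0],
    [0, 0, 0],
    [0, 0, 0],
    [0, 0, 0],
    [0, 0, 0],
    [0, 0, 0],
    [0, 0, 0],
    [0, 0, 0],
    [0, 0, 0]
  ],
  "grip": 0
}}

```text
time: 14.7
position: [478.1, 405.2, 338.2]
tool_rot: [2.298, 2.142, 0.0]
contact_force: [0.8, -0.9, -0.5]
width: 85.4
grip_force: 0.0
```

```bash
python3 - <<'E'
from h import *;from plant import manip
st();c=manip.camera_info("wrist");p,d=manip.grab_frame("wrist");cv2.imwrite("pics/w5.png",p[:,:,::-1]);np.save("w5c.npy",c,allow_pickle=True)
for n,X in dict(p80=(479.2,404,80),p40=(609.6,302,55),p60=(604,224,75),p100=(428.5,265,100)).items():print(n,wpix(X,c))
E
```

```text
t 14.7 tcp [478.1 405.2 338.2] s,t 439.0 447.3 xang 1.5004 tilt [ 0.0005 -0.0001] q [ 0.59  0.46  1.52 -0.    1.16  0.66] F [ 0.8 -0.9 -0.5] w 85.4 0.0
p80 (np.float64(275.95993227932314), np.float64(216.4296288902384))
p40 (np.float64(416.5670859917552), np.float64(299.8184704500608))
p60 (np.float64(407.6341010234257), np.float64(372.16966817245594))
p100 (np.float64(228.880670813544), np.float64(378.3976862681084))
```

View pics/w5.png

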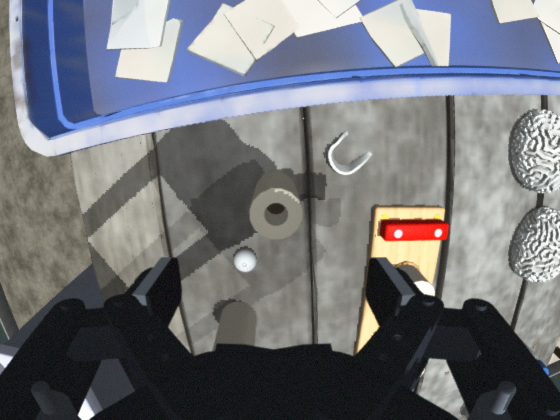

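The 80 prop ring is at (275,213), predicted (276,216). It is 1–2 mm off at most, so I'll pick it.

Call:
{"method": "carry_out", "body": {
  "offset": [
    [0, 0.8, 40],
    [0, 0, 40],
    [0, 0, 35],
    [0, 0, 13],
    [0, 0, 5],
    [0, 0, 0]
  ],
  "delta_rot": [
    [0, 0, 0],
    [0, 0, 0],
    [0, 0, 0],
    [0, 0, 0],
    [0, 0, 0],
    [0, 0, 0]
  ]
}}

```text
time: 15.35
position: [480.5, 404.1, 205.2]
tool_rot: [2.302, 2.138, 0.001]
contact_force: [-0.0, 0.8, 0.1]
width: 85.6
grip_force: 0.0
```

Call:
{"method": "carry_out", "body": {
  "offset": [
    [0, 0, 0],
    [0, 0, 0],
    [0, 0, 0],
    [0, 0, 0],
    [0, 0, 0],
    [0, 0, 0],
    [0, 0, 0],
    [0, 0, 0],
    [0, 0, 0],
    [0, 0, 0]
  ],
  "delta_rot": [
    [0, 0, 0],
    [0, 0, 0],
    [0, 0, 0],
    [0, 0, 0],
    [0, 0, 0],
    [0, 0, 0],
    [0, 0, 0],
    [0, 0, 0],
    [0, 0, 0],
    [0, 0, 0]
  ],
  "grip": 1,
  "newtons": 40
}}

```text
time: 16.35
position: [479.9, 404.8, 206.2]
tool_rot: [2.3, 2.139, 0.003]
contact_force: [0.6, -0.4, 5.3]
width: 39.2
grip_force: 39.7
```

```bash
python3 -c "
from h import *;st()"
```

```text
t 16.35 tcp [479.9 404.8 206.2] s,t 438.7 449.1 xang 1.4981 tilt [0.0017 0.0012] q [0.59 0.62 1.63 0.   0.89 0.66] F [ 0.6 -0.4  5.3] w 39.2 39.7
```

Call:
{"method": "carry_out", "body": {
  "offset": [
    [0, 0, -5],
    [0, 0, -30],
    [0, 0, -40],
    [0, 0, -30],
    [-36, 19.6, 0],
    [-36, 19.6, 0],
    [-36, 19.6, 0],
    [-36, 19.6, 0],
    [-36, 19.6, 0],
    [-36, 19.6, 0],
    [-36, 19.6, 0],
    [0, 0, 0],
    [0, 0, 0],
    [0, 0, 40],
    [0, 0, 25],
    [0, 0, 15],
    [0, 0, 5],
    [0, 0, 0],
    [0, 0, 0]
  ],
  "delta_rot": [
    [0, 0, 0],
    [0, 0, 0],
    [0, 0, 0],
    [0, 0, 0],
    [0, 0, 0],
    [0, 0, 0],
    [0, 0, 0],
    [0, 0, 0],
    [0, 0, 0],
    [0, 0, 0],
    [0, 0, 0],
    [0, 0, 0],
    [0, 0, 0],
    [0, 0, 0],
    [0, 0, 0],
    [0, 0, 0],
    [0, 0, 0],
    [0, 0, 0],
    [0, 0, 0]
  ]
}}

```text
time: 18.25
position: [598.6, 143.6, 225.9]
tool_rot: [2.3, 2.139, 0.003]
contact_force: [-1.2, 0.2, -2.3]
width: 39.4
grip_force: 40.7
```

```bash
python3 - <<'E'
from h import *;from plant import manip
st();c=manip.camera_info("wrist");p,d=manip.grab_frame("wrist")
cv2.imwrite("pics/w6.png",cv2.resize(p[80:333,182:362,::-1],None,fx=2.3,fy=2.3,interpolation=cv2.INTER_CUBIC))
np.save("w6c.npy",c,allow_pickle=True)
E
```

```text
t 18.25 tcp [598.6 143.6 225.9] s,t 186.9 586.5 xang 1.4983 tilt [0.0018 0.0004] q [0.12 0.58 1.64 0.   0.92 0.2 ] F [-1.2  0.2 -2.3] w 39.4 40.7
```

View pics/w6.png

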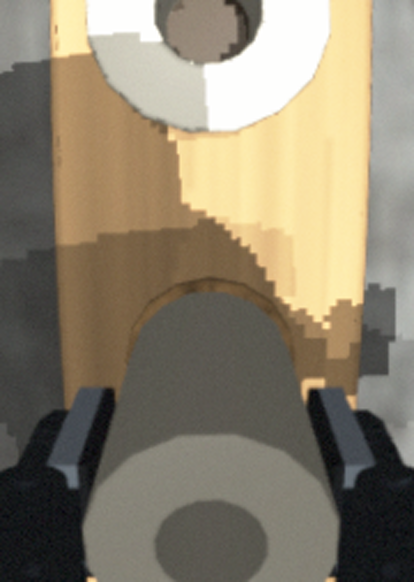

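The crop shows the pad's far edge at (211,278), the foot's far edge at (212,292), and pad sides at x≈130 and 293.

```bash
python3 - <<'E'
from h import *
c=np.load("w6c.npy",allow_pickle=True).item()
chk(c,(211,278),(212,292),19.7,182,80,2.3)
l,r=[wray(182+x/2.3,80+y/2.3,z,c) for x,y,z in((129,350,15),(295,350,15))];print("pad mid t",.9973*(l+r)[0]/2-.0729*(l+r)[1]/2,r[0]-l[0])
E
```

```text
pad s,t 187.13367163434611 586.1948395199713 prop s,t 186.76509255507318 586.4222914951908
pad mid t 586.4796176465758 42.61227832836187
```

Centred within 0.5 mm. Lowering it now.

Call:
{"method": "carry_out", "body": {
  "offset": [
    [0.3, 0, 2],
    [0, 0, 1],
    [0, 0, 1],
    [0, 0, 0.8],
    [0, 0, 0],
    [0, 0, 0]
  ],
  "delta_rot": [
    [0, 0, 0],
    [0, 0, 0],
    [0, 0, 0],
    [0, 0, 0],
    [0, 0, 0],
    [0, 0, 0]
  ]
}}

```text
time: 18.9
position: [598.2, 143.4, 221.2]
tool_rot: [2.301, 2.139, 0.001]
contact_force: [-3.0, -1.3, 8.0]
width: 39.3
grip_force: 41.5
```

Call:
{"method": "carry_out", "body": {
  "offset": [
    [0, 0, 0],
    [0, 0, 0],
    [0, 0, 0],
    [0, 0, 0],
    [0, 0, 0],
    [0, 0, 0],
    [0, 0, -5],
    [0, 0, -30],
    [0, 0, -50],
    [0, 0, -40],
    [21.9, -35.7, 0],
    [21.9, -35.7, 0],
    [21.9, -35.7, 0],
    [21.9, -35.7, 0],
    [21.9, -35.7, 0],
    [0, 0, 0],
    [0, 0, 0]
  ],
  "delta_rot": [
    [0, 0, 0],
    [0, 0, 0],
    [0, 0, 0],
    [0, 0, 0],
    [0, 0, 0],
    [0, 0, 0],
    [0, 0, 0],
    [0, 0, 0],
    [0, 0, 0],
    [0, 0, 0],
    [0, 0, 0],
    [0, 0, 0],
    [0, 0, 0],
    [0, 0, 0],
    [0, 0, 0],
    [0, 0, 0],
    [0, 0, 0]
  ],
  "grip": 0
}}

```text
time: 20.6
position: [427.5, 266.1, 345.6]
tool_rot: [2.298, 2.141, 0.001]
contact_force: [0.3, 0.6, -0.3]
width: 85.3
grip_force: 0.0
```

```bash
python3 - <<'E'
from h import *;from plant import manip
st();c=manip.camera_info("wrist");p,d=manip.grab_frame("wrist");cv2.imwrite("pics/w7.png",p[:,:,::-1])
print(wpix((428.5,265.3,100),c))
E
```

```text
t 20.6 tcp [427.5 266.1 345.6] s,t 296.6 406.9 xang 1.5 tilt [0.0009 0.0002] q [ 0.42  0.29  1.79 -0.    1.07  0.49] F [ 0.3  0.6 -0.3] w 85.3 0.0
(np.float64(275.82042287343387), np.float64(221.12282868266763))
```

View pics/w7.png

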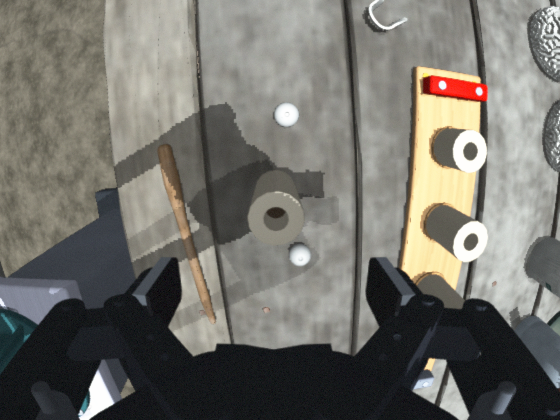

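The 100 prop ring is at (275,218), predicted (276,221). Props 40, 60 and 80 are standing on the pads. I'll pick the 100 prop.

Call:
{"method": "carry_out", "body": {
  "offset": [
    [0.5, 0.8, 40],
    [0, 0, 40],
    [0, 0, 33],
    [0, 0, 13],
    [0, 0, 5],
    [0, 0, 0]
  ],
  "delta_rot": [
    [0, 0, 0],
    [0, 0, 0],
    [0, 0, 0],
    [0, 0, 0],
    [0, 0, 0],
    [0, 0, 0]
  ]
}}

```text
time: 21.25
position: [429.9, 265.6, 213.6]
tool_rot: [-2.302, -2.137, 0.001]
contact_force: [-0.4, 0.6, -0.0]
width: 85.5
grip_force: 0.0
```

Call:
{"method": "carry_out", "body": {
  "offset": [
    [0, 0, 0],
    [0, 0, 0],
    [0, 0, 0],
    [0, 0, 0],
    [0, 0, 0],
    [0, 0, 0],
    [0, 0, 0],
    [0, 0, 0],
    [0, 0, 0],
    [0, 0, 0]
  ],
  "delta_rot": [
    [0, 0, 0],
    [0, 0, 0],
    [0, 0, 0],
    [0, 0, 0],
    [0, 0, 0],
    [0, 0, 0],
    [0, 0, 0],
    [0, 0, 0],
    [0, 0, 0],
    [0, 0, 0]
  ],
  "grip": 1,
  "newtons": 40
}}

```text
time: 22.25
position: [429.1, 266.3, 215.1]
tool_rot: [2.3, 2.139, 0.003]
contact_force: [-0.7, -1.4, 5.8]
width: 39.1
grip_force: 38.4
```

```bash
python3 -c "
from h import *;st()"
```

```text
t 22.25 tcp [429.1 266.3 215.1] s,t 296.9 408.6 xang 1.498 tilt [0.0015 0.0007] q [0.42 0.48 1.9  0.   0.75 0.49] F [-0.7 -1.4  5.8] w 39.1 38.4
```

Call:
{"method": "carry_out", "body": {
  "offset": [
    [0, 0, -5],
    [0, 0, -30],
    [0, 0, -40],
    [0, 0, -40],
    [-31.6, 29.6, 0],
    [-31.6, 29.6, 0],
    [-31.6, 29.6, 0],
    [-31.6, 29.6, 0],
    [-31.6, 29.6, 0],
    [-31.6, 29.6, 0],
    [0, 0, 0],
    [0, 0, 0],
    [0, 0, 40],
    [0, 0, 30],
    [0, 0, 20],
    [0, 0, 5],
    [0, 0, 0],
    [0, 0, 0]
  ],
  "delta_rot": [
    [0, 0, 0],
    [0, 0, 0],
    [0, 0, 0],
    [0, 0, 0],
    [0, 0, 0],
    [0, 0, 0],
    [0, 0, 0],
    [0, 0, 0],
    [0, 0, 0],
    [0, 0, 0],
    [0, 0, 0],
    [0, 0, 0],
    [0, 0, 0],
    [0, 0, 0],
    [0, 0, 0],
    [0, 0, 0],
    [0, 0, 0],
    [0, 0, 0]
  ]
}}

```text
time: 24.05
position: [592.4, 64.7, 235.2]
tool_rot: [2.3, 2.139, 0.002]
contact_force: [-0.6, -0.0, -1.8]
width: 39.5
grip_force: 39.9
```

```bash
python3 - <<'E'
from h import *;from plant import manip
st();c=manip.camera_info("wrist");p,d=manip.grab_frame("wrist")
cv2.imwrite("pics/w8.png",cv2.resize(p[80:333,182:362,::-1],None,fx=2.3,fy=2.3,interpolation=cv2.INTER_CUBIC))
np.save("w8c.npy",c,allow_pickle=True)
E
```

```text
t 24.05 tcp [592.4  64.7 235.2] s,t 107.7 586.1 xang 1.4986 tilt [0.0014 0.0002] q [-0.01  0.55  1.68  0.    0.91  0.06] F [-0.6 -0.  -1.8] w 39.5 39.9
```

View pics/w8.png

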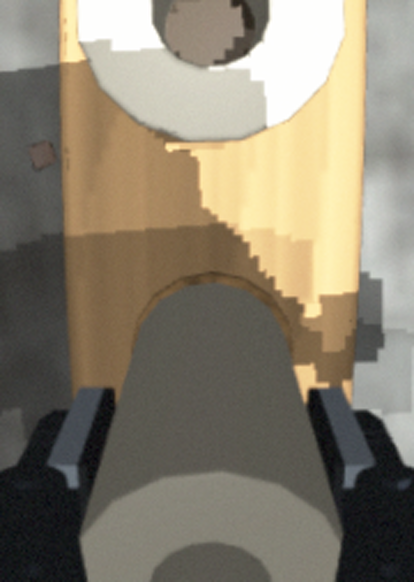

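The crop shows the pad's far edge at (212,272), the foot's far edge at (212,282), and pad sides at x≈133 and 293.

```bash
python3 - <<'E'
from h import *
c=np.load("w8c.npy",allow_pickle=True).item()
chk(c,(212,272),(212,282),20,182,80,2.3)
l,r=[wray(182+x/2.3,80+y/2.3,z,c) for x,y,z in((133,335,15),(293,335,15))];print("pad mid t",.9973*(l+r)[0]/2-.0729*(l+r)[1]/2,r[0]-l[0])
E
```

```text
pad s,t 107.2240267992772 585.9768543299773 prop s,t 107.7786841860102 585.9545557586301
pad mid t 586.2836137067045 42.882191593579364
```

Call:
{"method": "carry_out", "body": {
  "offset": [
    [-0.6, 0.1, 2],
    [0, 0, 1],
    [0, 0, 1],
    [0, 0, 0.8],
    [0, 0, 0],
    [0, 0, 0]
  ],
  "delta_rot": [
    [0, 0, 0],
    [0, 0, 0],
    [0, 0, 0],
    [0, 0, 0],
    [0, 0, 0],
    [0, 0, 0]
  ]
}}

```text
time: 24.7
position: [592.4, 63.4, 230.1]
tool_rot: [2.301, 2.139, 0.001]
contact_force: [-2.3, 0.4, 5.3]
width: 39.5
grip_force: 40.8
```

Call:
{"method": "carry_out", "body": {
  "offset": [
    [0, 0, 0],
    [0, 0, 0],
    [0, 0, 0],
    [0, 0, 0],
    [0, 0, 0],
    [0, 0, 0],
    [0, 0, -5],
    [0, 0, -30],
    [0, 0, -50],
    [0, 0, -50],
    [0, 0, -35],
    [-40, -30, 0],
    [-40, -30, 0],
    [-40, -30, 0],
    [-40, -30, 0],
    [0, 0, 0],
    [0, 0, 0]
  ],
  "delta_rot": [
    [0, 0, 0],
    [0, 0, 0],
    [0, 0, 0],
    [0, 0, 0],
    [0, 0, 0],
    [0, 0, 0],
    [0, 0, 0],
    [0, 0, 0],
    [0, 0, 0],
    [0, 0, 0],
    [0, 0, 0],
    [0, 0, 0],
    [0, 0, 0],
    [0, 0, 0],
    [0, 0, 0],
    [0, 0, 0],
    [0, 0, 0]
  ],
  "grip": 0
}}

```text
time: 26.4
position: [460.3, -88.2, 399.8]
tool_rot: [2.304, 2.135, 0.001]
contact_force: [0.7, -0.0, 0.5]
width: 85.2
grip_force: 0.0
```

```bash
python3 - <<'E'
from h import *;from plant import manip
st();p,d=manip.grab_frame("top");c=manip.camera_info("top");q,_=manip.grab_frame("scene")
a=cv2.resize(p[140:230,170:390],(792,324),interpolation=cv2.INTER_CUBIC);b=cv2.resize(q[150:290,150:350],(386,270))
o=np.zeros((600,792,3),np.uint8);o[:324]=a;o[326:596,:386]=b;cv2.imwrite("pics/fin.png",o[:,:,::-1])
for h,s in((40,345),(60,265),(80,185),(100,105)):
    x=.0729*s+.9973*585.8;y=.9973*s-.0729*585.8
    X=c["R"]@np.array([x,y,h+15])+c["t"];u,v=c["fx"]*X[0]/X[2]+c["cx"],c["fy"]*X[1]/X[2]+c["cy"];print(h,"expected crop px",(u-170)*3.6,(v-140)*3.6)
E
```

```text
t 26.4 tcp [460.3 -88.2 399.8] s,t -54.4 465.5 xang 1.4949 tilt [0.0011 0.0002] q [-0.34  0.17  1.79  0.    1.18 -0.26] F [ 0.7 -0.   0.5] w 85.2 0.0
40 expected crop px 176.22407961620817 129.56627123833238
60 expected crop px 311.5853722972345 136.07738090362602
80 expected crop px 452.45762366408593 142.85357710624183
100 expected crop px 599.1843782214002 149.91138492436397
```

View pics/fin.png

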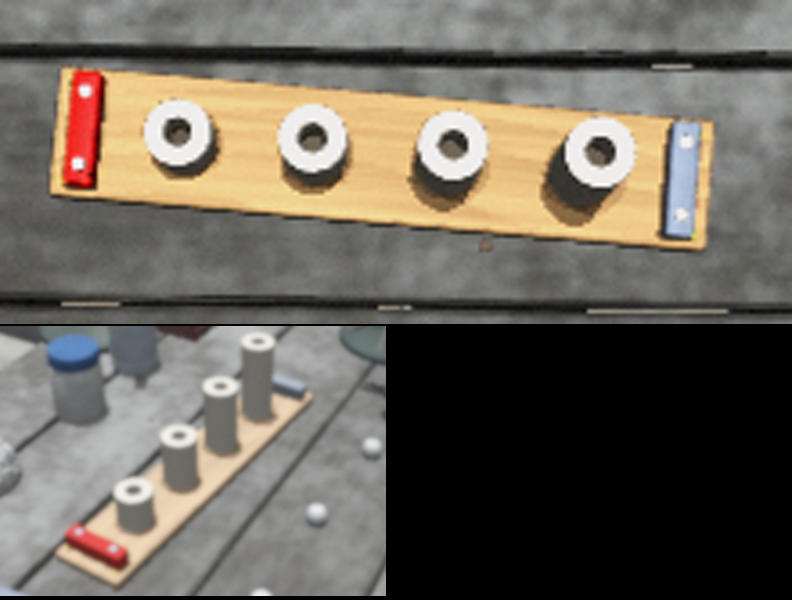

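All four props stand in order. Their ring centres are at (179,132), (313,139), (452,146) and (600,152), each within about 1.5 mm of expected. The gripper is clear, so I'm handing in.

```bash
python3 -c "
from plant import manip;print(manip.hand_in())"
```

```text
the job is handed in; nothing more can be done
None
```

The four props stand upright on the cork pads, shortest by the red block to tallest by the grey, each within about 1.5 mm of centre by camera; I handed the job in after about 26 s of robot time.

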